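# Mark a pine block in the sprung bench press

## Task

Lay the long pine block that lies beside the marking press lengthwise on the bed of the press and slide it gently under the head, between the guide rails, until its end is flush against the fence. Then push the sprung plunger down until you feel it bottom on its hidden depth stop, hold it there a moment without forcing it, and let it spring fully back up. Leave the block seated in the press and do not disturb the other things on the bench.

Things in the scene. Friction and masses are not known exactly. Their poses are not given: they have to be found in the camera images.
- press: Low grey bench press fixed to the table, 190 (x) x 100 (y) x 100 mm high. Origin: centre of its underside; its x axis points from the open front (x = -95 mm) to the rear column, z up. The bed is the top of the base plate, 10 mm above the table. Two guide rails 51 mm apart, 6 mm high, run along x from -5 to +50 mm, with flared mouths from x = -20 mm.
- fence (a point): Point on the front face of the steel fence, axes as the press: x = +50 mm, y = 0, 20 mm above the table. The fence stands across the bed, 80 mm wide and 20 mm high, with the column behind it. Pushing the block into the press with more than 40 N is too rough.
- seat (a point): Point fixed in the press, axes as the press: where the centre of the block is when the block lies on the bed with its end flush against the fence (x = -5 mm, y = 0, 24 mm above the table).
- plunger_top (a point): Centre of the top of the plunger's round black head, 36 mm in diameter and 12 mm thick; moves with the plunger. At rest 100 mm above the table, at x = +32 mm, y = 0 of the press. Push it straight down with closed fingers.
- plunger (a joint): How far the plunger is pressed down, m: 0 at rest. The spring resists with about 4 N at the start, rising by 0.25 N per mm; the marking pin meets a seated block after 4 mm and adds 1 to 2 N. The plunger springs back by itself.
- depth_stop: Housing of the depth stop, hidden in the head; its pose is fixed and does not tell the setting. The stop is set anywhere from 7 to 19 mm of plunger travel, unseen, different every time. On it resistance rises by about 12 N per mm (rubber face). Bottomed means bearing on it with 4 N or more: 15 to 20 N in all on the plunger is right; over 22 N on the stop itself (about 30 N in all) overloads it.
- marking_pin: Thin steel pin, 7 mm diameter, on a light spring of its own, hanging under the head boss; it yields upwards when it meets the block. Origin at its lower tip, 42 mm above the table at rest, at x = +32 mm of the press. The boss round it is 34 mm in diameter, its underside 44 mm above the table.
- block_center (a point): Centre (half-way up) of the loose pine block, 45 (x) x 110 (y) x 28 mm (z), about 0.09 kg, lying flat on the table at the start; its own y axis is its length. Grasp it across its 45 mm width, near the end that will point out of the press, so that the gripper stays clear of the head. Either end may go in.
- glaze_jar: Bystander: white lidded jar with black lid, 68 mm diameter, 62 mm high; origin at the centre of its underside.
- paint_coral: Bystander: lidded pot, 55 mm diameter, 49 mm high; origin at the centre of its underside.
- ply_block: Bystander: short plywood block, 50 x 70 x 50 mm; origin at the centre of its underside.
There are look-alikes about, which are no part of the job. Of the things shaped like the press, the grey one is meant. Several things look just like the part that bears block_center: the one meant starts farthest to the robot's left.

How it is judged (in metres and radians):
On the way, in this order (a step that is already met when the one before it is completed fails the run):
1. the block lies flat on the bed, its end flush against the fence (gap under 3 mm) (x of block_center in the frame of press between -0.008 and -0.002 m and y of block_center in the frame of press between -0.0055 and 0.0055 m and z of block_center in the frame of press between 0.021 and 0.027 m and angle between the y axis of block_center and the x axis of press, either way round below 0.09 rad and angle between block_center's own z axis and vertical below 0.06 rad), for 0.2 s.
2. with the block seated and the marking pin on it, the plunger bears on its depth stop with at least 4 N for 0.4 s (all of step 1 and contact force between plunger and depth_stop above 4 N and contact force between marking_pin and wood_block above 0.3 N), for 0.4 s.
At the end, for the whole second after the job is handed in: The block lies at rest flat on the bed, flush against the fence within 3 mm, within 5.5 mm of the middle of the guides and turned less than 0.09 rad; the plunger is back up within 2 mm of rest; the gripper touches nothing (all of step 1 and value of joint plunger below 0.002 m and linear speed of wood_block below 0.01 m/s).
It fails at once if the plunger is rammed onto its depth stop with more than 22 N (contact force between plunger and depth_stop above 22 N).
It fails at once if the block is pushed into the press with more than 40 N (contact force between wood_block and press above 40 N).
It fails at once if the glaze jar is moved by more than 20 mm (distance of glaze_jar from where it was at the start of the episode above 0.02 m).
It fails at once if the paint coral is moved by more than 20 mm (distance of paint_coral from where it was at the start of the episode above 0.02 m).
It fails at once if the ply block is moved by more than 20 mm (distance of ply_block from where it was at the start of the episode above 0.02 m).
It also fails if it takes over 59 s, if anything falls off the work surface, if the arm or the gripper's body presses on something with over 40 N, if the wrist force passes 120 N, or if a joint passes its speed limit or range.

## Robot

A 6-joint arm with a two-finger parallel gripper is mounted at the origin on a cart in front of the work surface, level with it; the furniture and walls round the work are solid. World frame = base frame: x ahead of the robot, y to its left, z up, the work surface at z = 0. Lengths are in mm, angles in rad, forces in N, time in s.
With the tool pointing down it reaches from about 300 to 775 mm from the base axis. Payload 14.6 kg.
Tool frame: the origin (TCP) lies between the finger pads; the fingertips stand 19 mm ahead of it and the grasp point (between the pads) is the TCP; x points along the fingers, y is the direction in which the jaws open and shut, and the axes are right-handed (so a half turn about x gives the same grasp; the last joint's range is limited). The gripper opens to 94 mm and grips with 3 to 60 N. Pads are 16 mm wide; open, the fingers measure 119 mm over their backs; the gripper's body (75 mm by 177 mm) begins 78 mm behind the grasp point.
Start: joints at [1.089, 0.3, 1.521, -0, 1.321, -0.067], TCP at [221.65, 503.349, 224.446] pointing down, gripper open.
Joint ranges: [-3.03, 3.03], [-0.79, 2.21], [0.23, 2.52], [-1.04, 4.18], [0, 3.07], [-2.55, 2.55]. Speed limits (rad/s): [2.22, 2.22, 2.57, 3.14, 3.14, 3.14].

## Interface

Orientations are given as [roll, pitch, yaw] about the fixed x, y, z axes, in that order (R = Rz(yaw) Ry(pitch) Rx(roll)).
In Python, from cell import manip gives the robot as it stands.
- The arm moves only by the tool jog_arm, never from a script. Its argument "series" is one flat list of numbers, 7 for each row, row after row: the turn, a rotation vector about the world's x, y, z in rad, then the shift along the world's x, y, z in m, then the opening, from -1 (shut) to 1 (fully open). A call has 1 to 20 rows; each row is the pose to reach, as a shift and turn from the pose commanded when the call began; what a row does not reach only later rows make up. A row lasts 1/8 s, in which the tool goes at most 62.5 mm and 10.7 degrees, less where a joint would pass 70% of its speed; a pose out of reach is approached as far as the arm can. A call with a gripper value outside its range is refused whole. The fingers move at their own pace and stop on an object; "squeeze" is the grip in N (left out, the last holds). Time passes only in rows, so rows that repeat a pose let the fingers close. It gives the time, the measured TCP pose, the force and the opening at its end, in the units of the state.
- manip.read_state(): the state, without advancing time (a new reading comes with each control period).
- manip.camera(name): name is "scene" or "top"; returns a dict with "color" (384x512x3 uint8, blue, green, red), "range_z" (384x512 float32, mm along the optical axis (not along the pixel's ray), 0 where there is no reading), "fx", "fy", "cx", "cy" (pixels), "pose" (4x4, takes a point from camera to world coordinates). Camera axes: x right, y down, z forward; pixel columns grow to the right and rows downward; lengths in mm; the calibration is good to about 2 mm. A picture is of the moment at which its call begins.
- manip.sign_off(): hands the job in, once; it reports no verdict.
The state is a dict: "clock": time; "joints": joint angles; "qd": joint speeds; "effort": joint torques, N m; "eef_pos": TCP position; "eef_rot": TCP orientation; "wrist_force": force on the tool from outside, world axes, zero at the start; "moment": the same for the moment, N m; "finger_gap": finger opening in mm.
Only numpy, scipy, OpenCV 4.12 (cv2) and the standard library are available. Lean on these libraries where they do the work, as an engineer would, in place of code of your own. Each camera call takes 0.05 s, during which the arm holds its last target.

## Working session

There is one attempt and no reset: what is moved stays moved. The work goes in short steps, Python scripts to look and compute and a tool call to move; the robot and the scene stay as the last step left them, time stands still between calls to the robot, and variables do not carry over. Pictures are saved under pics/ and viewed, and the job is handed in when it is done.

Besides the shell and the picture viewer there is one more tool, called after "Call:" as name(argument=value, ...) on one line, values as JSON. jog_arm: Moves the arm, as the interface text tells. Its arguments: {"type":"object","properties":{"series":{"type":"array","items":{"type":"number"}},"squeeze":{"type":"number"}},"required":["series"]}

```bash
mkdir -p pics; ls
python3 - <<'E'
from cell import manip
import cv2,numpy as np
print(manip.read_state())
for n in ("scene","top"):
    c=manip.camera(n); cv2.imwrite(f"pics/{n}0.png",c["color"]); np.savez(f"{n}0.npz",**c)
    print(n,c["fx"],c["cx"],c["cy"],c["pose"].round(3).tolist())
E
```

```text
pics
{'clock': 0.0, 'joints': array([ 1.08940827e+00,  3.00440455e-01,  1.52160985e+00,  1.56359526e-05,
        1.32067743e+00, -6.66003201e-02]), 'qd': array([-0.00032791, -0.00107666, -0.00043585,  0.0002696 ,  0.00049762,
       -0.00155306]), 'effort': array([ 1.91953179e-03, -5.31814027e+01, -3.52734232e+01,  7.09295855e-02,
        2.43754615e-02, -9.26822872e-05]), 'eef_pos': array([221.53239703, 503.141991  , 223.89095527]), 'eef_rot': array([-1.65073856,  1.56966115, -2.06553018]), 'wrist_force': array([-0.55409137,  0.59384262,  0.35591669]), 'moment': array([-0.03189663,  0.00465561, -0.01155795]), 'finger_gap': 93.92295681715768}
scene 409.2205818737228 256.7536308904378 187.3752386946461 [[0.792, -0.405, 0.458, 117.243], [-0.611, -0.496, 0.617, -690.787], [-0.022, -0.768, -0.64, 745.942], [0.0, 0.0, 0.0, 1.0]]
top 362.8744607187933 250.6537049556014 189.77775268108599 [[-0.019, -0.986, 0.167, 433.197], [-1.0, 0.019, 0.001, -36.023], [-0.004, -0.167, -0.986, 1009.163], [0.0, 0.0, 0.0, 1.0]]
```

View pics/scene0.png

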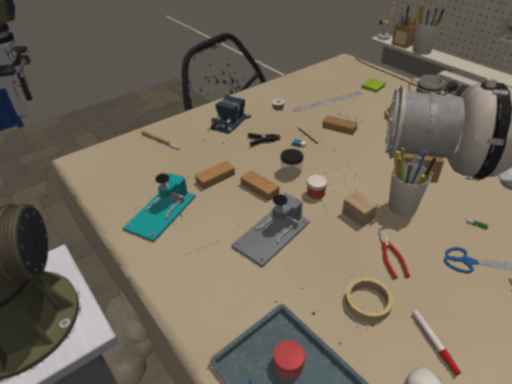

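View pics/top0.png

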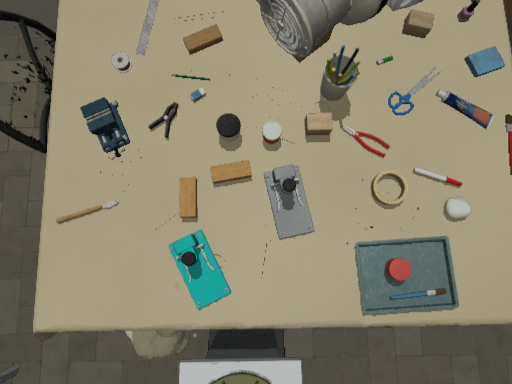

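```bash
cat > h.py <<'E'
import cv2,numpy as np
def load(n): return dict(np.load(n+".npz"))
def w(c,u,v,z=None):
    R=c["pose"][:3,:3];t=c["pose"][:3,3]
    d=R@np.array([(u-c["cx"])/c["fx"],(v-c["cy"])/c["fy"],1.])
    if z is None:
        return t+d*c["range_z"][int(round(v)),int(round(u))]
    return t+d*(z-t[2])/d[2]
def proj(c,p):
    q=c["pose"][:3,:3].T@(np.array(p,float)-c["pose"][:3,3]); return q[0]/q[2]*c["fx"]+c["cx"],q[1]/q[2]*c["fy"]+c["cy"]
def crop(c,u0,v0,u1,v1,s,name,pts=[]):
    im=cv2.resize(c["color"][v0:v1,u0:u1],None,fx=s,fy=s,interpolation=cv2.INTER_CUBIC)
    for k in range((u0//10+1)*10,u1,10): cv2.putText(im,str(k),(int((k-u0+.5)*s)-8,8),0,.3,(0,0,255),1); cv2.line(im,(int((k-u0+.5)*s),10),(int((k-u0+.5)*s),15),(0,0,255),1)
    for k in range((v0//10+1)*10,v1,10): cv2.putText(im,str(k),(0,int((k-v0+.5)*s)+3),0,.3,(0,0,255),1); cv2.line(im,(20,int((k-v0+.5)*s)),(25,int((k-v0+.5)*s)),(0,0,255),1)
    for p in pts:
        u,v=proj(c,p); cv2.circle(im,(int((u-u0+.5)*s),int((v-v0+.5)*s)),2,(255,0,255),-1)
    cv2.imwrite(name,im)
E
python3 - <<'E'
from h import *
c=load("top0"); crop(c,165,140,325,250,5,"pics/t1.png")
s=load("scene0"); crop(s,150,120,330,270,4,"pics/s1.png")
# grey machine
for u,v in [(290,30),(360,10),(228,126),(272,131),(318,124),(340,75),(289,185),(188,197),(231,172),(203,39)]:
    print((u,v),w(c,u,v).round())
E
```

```text
(290, 30) [ 988. -143.  163.]
(360, 10) [1040. -326.  164.]
(228, 126) [771.  23.  62.]
(272, 131) [758. -97.  52.]
(318, 124) [ 776. -224.   53.]
(340, 75) [ 859. -261.  171.]
(289, 185) [ 598. -133.  101.]
(188, 197) [583. 137.  28.]
(231, 172) [650.  18.  30.]
(203, 39) [1051.   97.   32.]
```

View pics/t1.png

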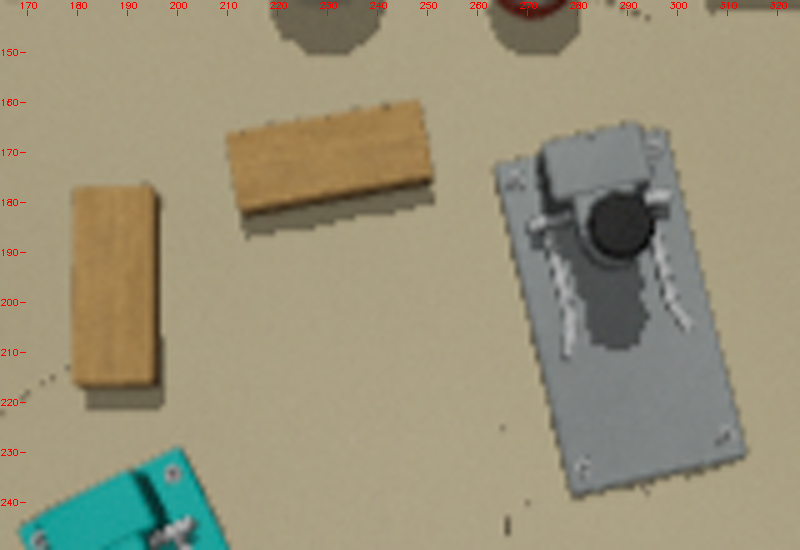

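View pics/s1.png

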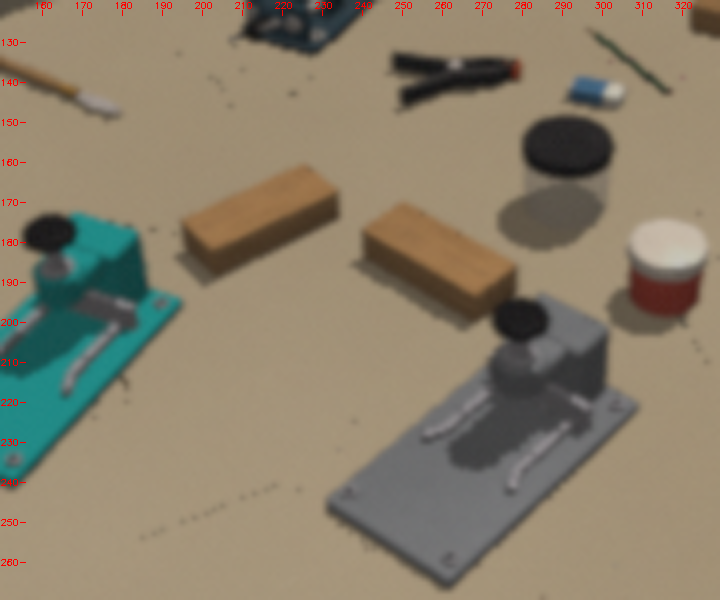

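Run:
```python
from h import *
c=load("top0")
uu,vv=np.meshgrid(np.arange(512),np.arange(384))
R=c["pose"][:3,:3];t=c["pose"][:3,3]
d=np.stack([(uu-c["cx"])/c["fx"],(vv-c["cy"])/c["fy"],np.ones(uu.shape)],-1)@R.T
P=t+d*c["range_z"][...,None].astype(float)
print("table z",np.median(P[205:220,235:255,2]))
# block
def rect(m,z):
    m=m.astype(np.uint8)
    n,l,st,ce=cv2.connectedComponentsWithStats(m); k=1+np.argmax(st[1:,4]); m=l==k
    Q=(t+d*((z-t[2])/d[...,2])[...,None])[m][:,:2].astype(np.float32)
    r=cv2.minAreaRect(Q); return r,m.sum(),Q.mean(0),cv2.boxPoints(r).round(1).tolist()
hsv=cv2.cvtColor(c["color"],cv2.COLOR_BGR2HSV)
box=lambda a,b,u0,v0: (uu>=a)&(uu<b)&(vv>=u0)&(vv<v0)
print(hsv[197,188],hsv[210,240],hsv[218,290])
m=box(170,205,165,225)&(P[...,2]>20)
print("depth blk",rect(m,28))
m=box(170,205,165,228)&(hsv[...,1]>115)&(hsv[...,2]>110)
print("color blk",rect(m,28))
m=box(255,325,155,250)&(hsv[...,1]<60)
print("grey",rect(m,10))
m=box(255,325,155,250)&(P[...,2]>5)
print("depth base",rect(m,10))
m=box(255,325,155,250)&(P[...,2]>92)
r=rect(m,100);print("plunger",r[0],r[2])
for p in [(264.2,172.3),(298,166),(313.5,231),(280,239.5)]: print(w(c,*p,10).round(1))
s=load("scene0")
for p in [(231.5,247),(262,265.5),(309,220)]: print("scene",w(s,*p,10).round(1))
for p in [(194.5,174.5),(226,160.5),(234,166.8),(203,182)]: print("sceneblk",w(s,*p,28).round(1))
```

```text
table z 1.0306212472652305
[ 18 128 164] [ 22  59 172] [ 80   6 129]
depth blk (((585.825439453125, 138.04173278808594), (111.39279174804688, 46.77061462402344), 0.8067713975906372), np.int64(677), array([584.25366, 139.30814], dtype=float32), [[529.7999877929688, 160.60000610351562], [530.5, 113.9000015258789], [641.7999877929688, 115.4000015258789], [641.2000122070312, 162.1999969482422]])
color blk (((584.2352294921875, 137.9658966064453), (108.01335906982422, 41.404579162597656), 0.7801792025566101), np.int64(624), array([583.4088 , 138.14688], dtype=float32), [[530.0, 157.89999389648438], [530.5, 116.5], [638.5, 118.0], [638.0, 159.39999389648438]])
grey (((568.8661499023438, -142.1136474609375), (191.4308624267578, 263.4736633300781), 88.80073547363281), np.int64(5320), array([ 551.9243 , -132.04666], dtype=float32), [[435.20001220703125, -235.10000610351562], [698.5999755859375, -240.60000610351562], [702.5999755859375, -49.20000076293945], [439.20001220703125, -43.70000076293945]])
depth base (((574.0878295898438, -139.06781005859375), (199.6997833251953, 103.06193542480469), 11.453627586364746), np.int64(2490), array([ 569.45074, -138.5407 ], dtype=float32), [[466.0, -108.4000015258789], [486.5, -209.39999389648438], [682.2000122070312, -169.6999969482422], [661.7000122070312, -68.69999694824219]])
plunger ((599.1536254882812, -131.6703643798828), (33.12313461303711, 33.76593780517578), 88.08873748779297) [ 599.574  -132.0755]
[651.7 -74.   10. ]
[ 668.  -169.8   10. ]
[ 484.8 -204.8   10. ]
[ 463.4 -112.4   10. ]
scene [ 460.8 -119.7   10. ]
scene [ 483.  -209.6   10. ]
scene [ 668.1 -168.7   10. ]
sceneblk [528.1 159.8  28. ]
sceneblk [636.6 158.7  28. ]
sceneblk [637.1 117.9  28. ]
sceneblk [528.9 115.2  28. ]
```

```bash
cat > fit.py <<'E'
from h import *
def fitbase(c,ini,sides=("L","R","F")):
    # subpixel edges of base rect on z=10, given initial centre (x,y,yaw)
    f=cv2.cvtColor(c["color"],cv2.COLOR_BGR2LAB)[...,2].astype(np.float32); f=cv2.GaussianBlur(f,(0,0),.7)
    from scipy.ndimage import map_coordinates as mc
    from scipy.optimize import least_squares
    x,y,a=ini
    for it in range(3):
        ex=np.array([np.cos(a),np.sin(a)]);ey=np.array([-ex[1],ex[0]]);o=np.array([x,y])
        obs=[]
        for s in sides:
            for k in np.linspace(-85,30,40) if s in"LR" else np.linspace(-42,42,30):
                b,n={"L":((k,50),ey),"R":((k,-50),-ey),"F":((-95,k),-ex)}[s]
                p=o+ex*b[0]+ey*b[1]
                r=np.linspace(-10,10,81)
                uv=np.array([proj(c,(*(p+n*q),10)) for q in r])
                g=np.gradient(mc(f,[uv[:,1],uv[:,0]],order=1))
                g=np.clip(g,0,None); i=np.argmax(g); sl=slice(max(0,i-12),i+13)
                if g[i]<.3: continue
                obs.append((s,p+n*(g[sl]@r[sl]/g[sl].sum())))
        def res(q):
            e=np.array([np.cos(q[2]),np.sin(q[2])]);e2=np.array([-e[1],e[0]])
            return [ {"L":(P-q[:2])@e2-50,"R":-((P-q[:2])@e2)-50,"F":-((P-q[:2])@e)-95}[s] for s,P in obs]
        so=least_squares(res,[x,y,a],loss="soft_l1"); x,y,a=so.x
    rr=np.array(so.fun); print({s:[len([1 for o in obs if o[0]==s]),round(float(np.median([v for v,o in zip(rr,obs) if o[0]==s])),2)] for s in sides})
    return so.x
if __name__=="__main__":
    c=load("top0");print(fitbase(c,(567.5,-139.5,.198)))
    s=load("scene0");print(fitbase(s,(567.5,-139.5,.198)))
    q=fitbase(c,(567.5,-139.5,.198)); e=np.array([np.cos(q[2]),np.sin(q[2])]);e2=np.array([-e[1],e[0]])
    pts=[(*(q[:2]+e*a+e2*b),z) for a,b,z in [(-95,50,10),(-95,-50,10),(95,-50,10),(95,50,10),(-5,25.5,16),(-5,-25.5,16),(50,25.5,16),(50,-25.5,16),(32,0,100),(50,40,20),(50,-40,20)]]
    crop(c,250,155,320,245,6,"pics/t2.png",pts); crop(s,225,185,325,275,6,"pics/s2.png",pts)
E
python3 fit.py
```

```text
{'L': [40, -0.35], 'R': [40, -0.33], 'F': [30, -0.05]}
[ 5.67748022e+02 -1.38837722e+02  2.02257724e-01]
{'L': [40, 0.82], 'R': [40, 0.78], 'F': [30, 0.05]}
[ 5.62600303e+02 -1.43514477e+02  2.01741258e-01]
{'L': [40, -0.35], 'R': [40, -0.33], 'F': [30, -0.05]}
```

```bash
python3 -c "
import cv2,numpy as np
a=cv2.imread('pics/t2.png');b=cv2.imread('pics/s2.png')[:540,:380]
b=cv2.imread('pics/s2.png')
b=cv2.resize(b,(380,342));a=a[:540]
o=np.zeros((540,800,3),np.uint8);o[:,:420]=a;o[:342,420:]=b;cv2.imwrite('pics/ts2.png',o)"
```

```text
(no output)
```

View pics/ts2.png

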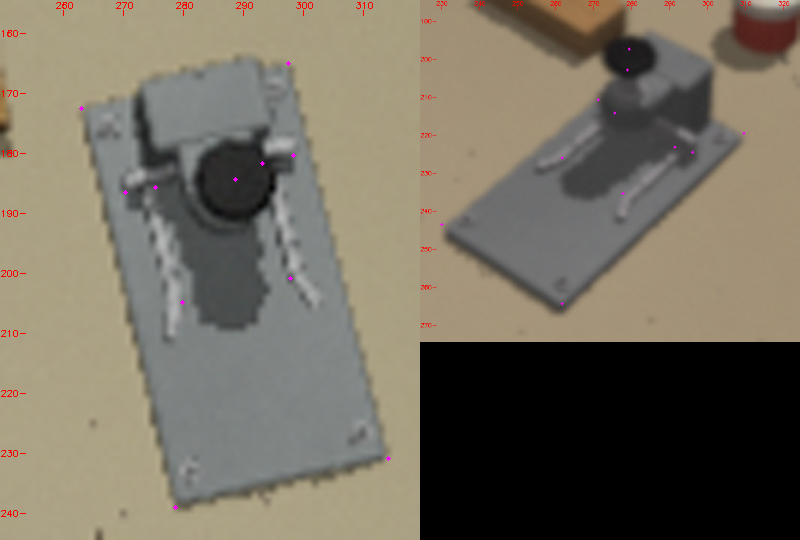

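Run:
```python
from cell import manip
from scipy.spatial.transform import Rotation as R
import numpy as np
s=manip.read_state()
M=R.from_euler('xyz',s['eef_rot']).as_matrix(); print(s['clock'],M.round(4),s['eef_pos'])
y=M[:,1]; print(np.degrees(np.arctan2(y[1],y[0])))
```

```text
0.1 [[-5.000e-04  4.030e-01  9.152e-01]
 [-9.000e-04  9.152e-01 -4.030e-01]
 [-1.000e+00 -1.000e-03 -1.000e-04]] [221.56305821 503.16590771 223.95437741]
66.23171332513338
```

Call:
jog_arm(series=[0, 0, 0.1, 0.04, -0.046, 0, 0.5, 0, 0, 0.25, 0.08, -0.091, -0.01, 0.5, 0, 0, 0.4284, 0.12, -0.137, -0.02, 0.5, 0, 0, 0.4284, 0.16, -0.182, -0.04, 0.5, 0, 0, 0.4284, 0.2, -0.228, -0.05, 0.5, 0, 0, 0.4284, 0.24, -0.274, -0.06, 0.5, 0, 0, 0.4284, 0.28, -0.32, -0.07, 0.5, 0, 0, 0.4284, 0.3224, -0.3657, -0.104, 0.5, 0, 0, 0.4284, 0.3224, -0.3657, -0.124, 0.5, 0, 0, 0.4284, 0.3224, -0.3657, -0.124, 0.5, 0, 0, 0.4284, 0.3224, -0.3657, -0.124, 0.5, 0, 0, 0.4284, 0.3224, -0.3657, -0.124, 0.5], squeeze=15)

```text
clock: 1.6
eef_pos: [544.1, 138.5, 101.7]
eef_rot: [0.168, 1.569, 0.183]
wrist_force: [0.6, -0.4, 0.1]
finger_gap: 70.3
```

Run:
```python
from cell import manip
import cv2,numpy as np
from h import *
s=manip.read_state(); print(s)
for n in ("scene","top"):
    c=manip.camera(n); np.savez(f"{n}1.npz",**c)
crop(load("scene1"),150,60,350,210,4,"pics/s3.png")
```

```text
{'clock': 1.6, 'joints': array([ 1.83992158e-01,  4.53544552e-01,  1.61384575e+00, -1.87968887e-06,
        1.07241155e+00, -1.40160275e+00]), 'qd': array([-0.00273853,  0.00381502,  0.00222611,  0.0003907 , -0.00391882,
       -0.00071306]), 'effort': array([-2.49953773e-01, -5.71085680e+01, -3.09757304e+01, -6.56850418e-03,
        8.71001557e-02,  6.97227835e-03]), 'eef_pos': array([544.12334208, 138.48761658, 101.71486687]), 'eef_rot': array([0.16827072, 1.56900553, 0.1830702 ]), 'wrist_force': array([ 0.57492957, -0.37565283,  0.06723221]), 'moment': array([ 0.02533262,  0.01046173, -0.04115607]), 'finger_gap': 70.3020040168219}
```

View pics/s3.png

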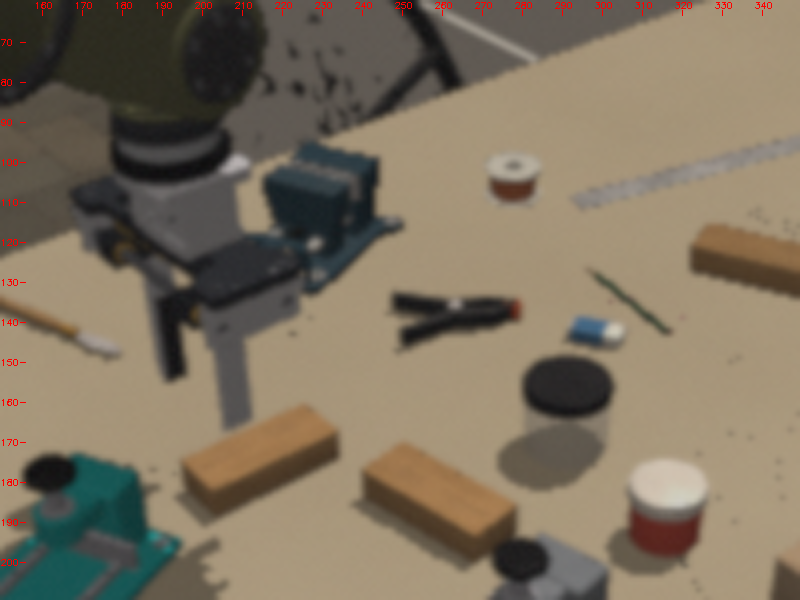

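Call:
jog_arm(series=[0, 0, 0, 0, -0.001, -0.03, 0.5, 0, 0, 0, 0, -0.001, -0.055, 0.5, 0, 0, 0, 0, -0.001, -0.07, 0.5, 0, 0, 0, 0, -0.001, -0.078, 0.5, 0, 0, 0, 0, -0.001, -0.078, 0.5, 0, 0, 0, 0, -0.001, -0.078, -0.2, 0, 0, 0, 0, -0.001, -0.078, -0.2, 0, 0, 0, 0, -0.001, -0.078, -0.2, 0, 0, 0, 0, -0.001, -0.078, -0.2, 0, 0, 0, 0, -0.001, -0.078, -0.2, 0, 0, 0, 0, -0.001, -0.078, -0.2], squeeze=15)

```text
clock: 3.08
eef_pos: [544.2, 136.7, 22.8]
eef_rot: [0.165, 1.57, 0.179]
wrist_force: [-1.7, 0.0, 5.2]
finger_gap: 45.5
```

Call:
jog_arm(series=[0, 0, 0, 0, 0, 0.03, -0.2, 0, 0, 0, 0, 0, 0.06, -0.2, 0, 0, 0, 0, 0, 0.08, -0.2, 0, 0, 0, 0, 0, 0.08, -0.2, 0, 0, 0, 0, 0, 0.08, -0.2], squeeze=25)

```text
clock: 3.7
eef_pos: [543.6, 136.6, 101.3]
eef_rot: [-2.953, 1.569, -2.939]
wrist_force: [0.4, -1.2, -1.3]
finger_gap: 44.7
```

```bash
cat > st.py <<'E'
from cell import manip
from scipy.spatial.transform import Rotation as R
import numpy as np
def st():
    s=manip.read_state(); M=R.from_euler('xyz',s['eef_rot']).as_matrix(); y=M[:,1]
    print("t",s['clock'],"pos",s['eef_pos'].round(1),"jaw-90 rad",round(np.arctan2(y[1],y[0])-np.pi/2,4),"tilt",M[:2,0].round(4),"F",s['wrist_force'].round(1),"gap",round(s['finger_gap'],1))
    a=.2022;o=np.array([567.7,-138.8]);d=s['eef_pos'][:2]-o
    print("press frame tcp",round(d@[np.cos(a),np.sin(a)],1),round(d@[-np.sin(a),np.cos(a)],1))
    return s
E
python3 - <<'E'
from st import *; from h import *
s=st()
for n in ("scene","top"):
    c=manip.camera(n); np.savez(f"{n}2.npz",**c)
crop(load("top2"),160,130,320,240,5,"pics/t4.png")
crop(load("scene2"),150,60,300,210,4,"pics/s4.png")
E
```

```text
t 3.7 pos [543.6 136.6 101.3] jaw-90 rad 0.0136 tilt [-0.0014 -0.0003] F [ 0.4 -1.2 -1.3] gap 44.7
press frame tcp 31.7 274.6
```

View pics/t4.png

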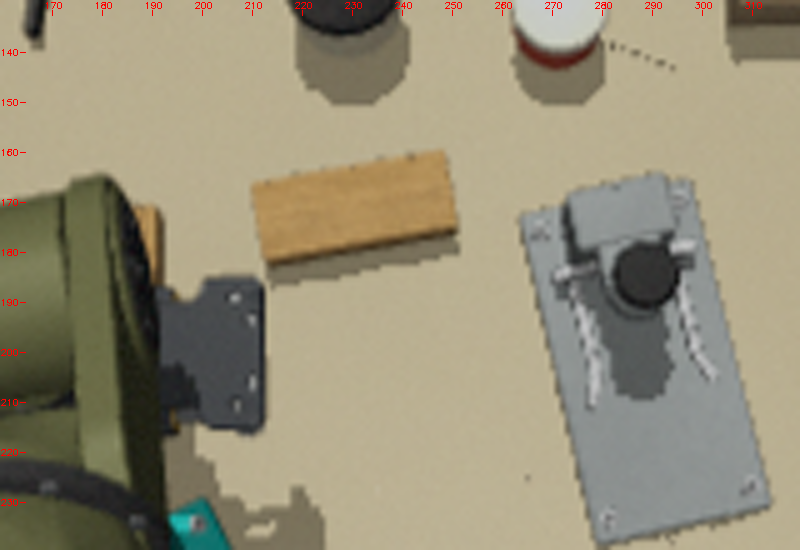

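View pics/s4.png

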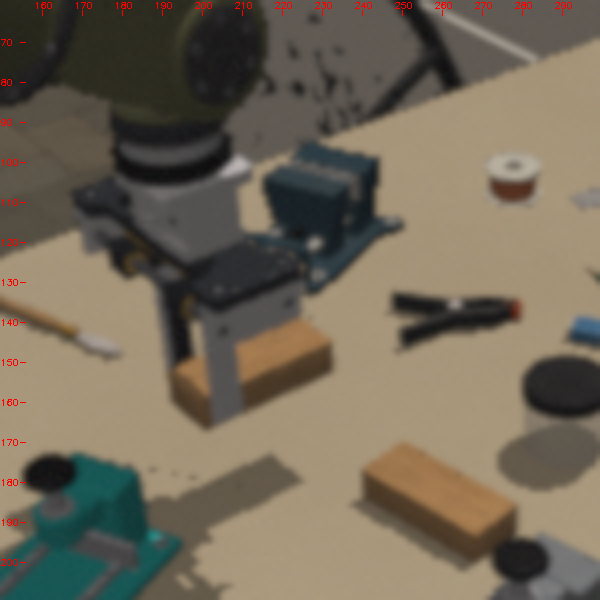

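Run:
```python
from h import *
s=load("scene2")
for p in [(225.3,140.3),(232.8,146.3),(192.8,153.8),(202.5,159.5)]: print(w(s,*p,106.5).round(1))
c=load("top2")
print(w(c,191.5,172,106.5))
```

```text
[633.4 147.8 106.5]
[632.4 109.3 106.5]
[527.2 149.1 106.5]
[533.7 109.6 106.5]
[635.09190112 114.66008717 106.5       ]
```

Call:
jog_arm(series=[0, 0, 0, 0, 0, 0.04, -0.2, 0, 0, 0.04, -0.02, -0.05, 0.04, -0.2, 0, 0, 0.08, -0.05, -0.1, 0.04, -0.2, 0, 0, 0.12, -0.07, -0.15, 0.04, -0.2, 0, 0, 0.16, -0.09, -0.2, 0.04, -0.2, 0, 0, 0.1886, -0.0939, -0.25, 0.04, -0.2, 0, 0, 0.1886, -0.0939, -0.2995, 0.04, -0.2, 0, 0, 0.1886, -0.0939, -0.2995, 0.01, -0.2, 0, 0, 0.1886, -0.0939, -0.2995, -0.03, -0.2, 0, 0, 0.1886, -0.0939, -0.2995, -0.055, -0.2, 0, 0, 0.1886, -0.0939, -0.2995, -0.062, -0.2, 0, 0, 0.1886, -0.0939, -0.2995, -0.062, -0.2, 0, 0, 0.1886, -0.0939, -0.2995, -0.062, -0.2])

```text
clock: 5.42
eef_pos: [450.7, -163.0, 41.4]
eef_rot: [-0.62, 1.569, -0.418]
wrist_force: [-0.0, 0.0, -0.7]
finger_gap: 45.1
```

Run:
```python
from st import *; from h import *
s=st()
for n in ("scene","top"):
    c=manip.camera(n); np.savez(f"{n}3.npz",**c)
crop(load("top3"),240,140,370,240,6,"pics/t5.png")
crop(load("scene3"),180,130,340,280,4,"pics/s5.png")
```

```text
t 5.425 pos [ 450.7 -163.    41.4] jaw-90 rad 0.2023 tilt [ 0.0013 -0.0006] F [-0.   0.  -0.7] gap 45.1
press frame tcp -119.5 -0.2
```

View pics/t5.png

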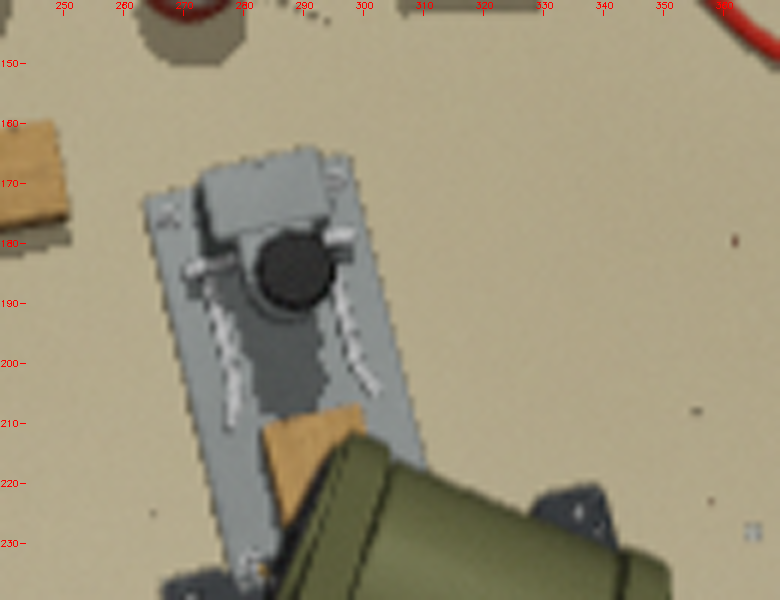

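View pics/s5.png

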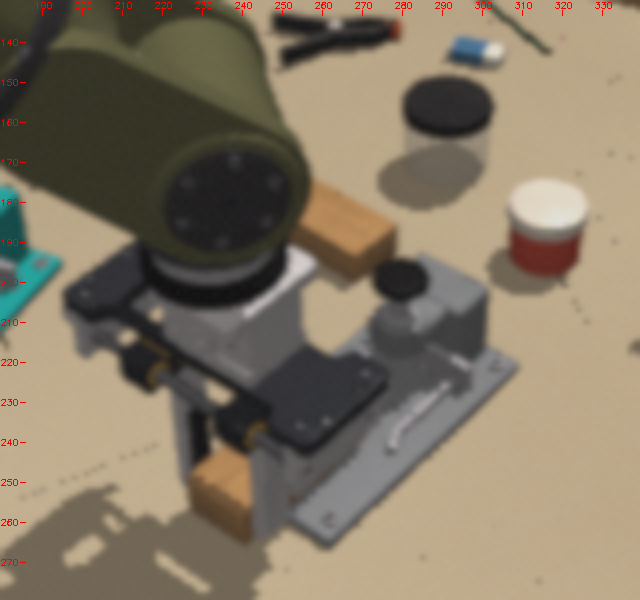

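Run:
```python
from h import *
c=load("top3");a=.2022;o=np.array([567.7,-138.8])
pf=lambda p:(round((p[:2]-o)@[np.cos(a),np.sin(a)],1),round((p[:2]-o)@[-np.sin(a),np.cos(a)],1))
for p in [(283.6,210.5),(299.8,207)]: print(pf(w(c,*p,46.5)))
for p in [(286,226),(285,221),(284.3,216)]: print("left edge",pf(w(c,*p,46.5)))
# rail inner/outer
for p in [(276,196),(279,205),(295.5,190),(298,198)]: print("rail",pf(w(c,*p,16)))
```

```text
(np.float64(-25.0), np.float64(22.6))
(np.float64(-25.3), np.float64(-21.7))
left edge (np.float64(-66.4), np.float64(26.1))
left edge (np.float64(-53.0), np.float64(25.5))
left edge (np.float64(-39.7), np.float64(24.2))
rail (np.float64(21.6), np.float64(30.3))
rail (np.float64(-4.7), np.float64(28.1))
rail (np.float64(26.1), np.float64(-26.3))
rail (np.float64(2.8), np.float64(-27.7))
```

Run:
```python
from h import *
from scipy.ndimage import map_coordinates as mc
c=load("top0");a=.2022;o=np.array([567.7,-138.8])
g=cv2.cvtColor(c["color"],cv2.COLOR_BGR2GRAY).astype(float)
ys=np.arange(-42,42.1,.5)
for x in (-16,-12,-8,-4,0,4,8,12,16,20):
    P=[o+x*np.array([np.cos(a),np.sin(a)])+y*np.array([-np.sin(a),np.cos(a)]) for y in ys]
    uv=np.array([proj(c,(*p,16)) for p in P]); f=mc(g,[uv[:,1],uv[:,0]],order=1)
    r=[]
    for m in (ys>15,ys<-15):
        b=np.clip(f[m]-160,0,None); r.append(round(float((b@ys[m])/b.sum()),1) if b.sum()>0 else None)
    print(x,r)
```

```text
-16 [None, -34.4]
-12 [32.3, None]
-8 [30.1, None]
-4 [28.7, None]
0 [28.3, -28.3]
4 [28.4, -28.4]
8 [None, None]
12 [None, None]
16 [28.3, -28.5]
20 [28.0, -29.0]
```

Call:
jog_arm(series=[0, 0, 0, 0, 0, -0.005, -0.2, 0, 0, 0, 0, 0, -0.008, -0.2, 0, 0, 0, 0, 0, -0.008, -0.2, 0, 0, 0, 0, 0, -0.008, -0.2], squeeze=12)

```text
clock: 6.02
eef_pos: [450.1, -162.8, 32.4]
eef_rot: [2.459, 1.571, 2.661]
wrist_force: [-1.0, 0.6, -1.2]
finger_gap: 44.9
```

```bash
python3 -c "
from st import *
st()"
```

```text
t 6.025 pos [ 450.1 -162.8   32.4] jaw-90 rad 0.2022 tilt [-0.0001  0.    ] F [-1.   0.6 -1.2] gap 44.9
press frame tcp -120.0 0.1
```

Call:
jog_arm(series=[0, 0, 0, 0.0098, 0.002, -0.0005, -0.2, 0, 0, 0, 0.0196, 0.004, -0.0005, -0.2, 0, 0, 0, 0.0294, 0.006, -0.0005, -0.2, 0, 0, 0, 0.0392, 0.008, -0.0005, -0.2, 0, 0, 0, 0.049, 0.01, -0.0005, -0.2, 0, 0, 0, 0.0588, 0.012, -0.0005, -0.2, 0, 0, 0, 0.0666, 0.0137, -0.0005, -0.2, 0, 0, 0, 0.0666, 0.0137, -0.0005, -0.2, 0, 0, 0, 0.0666, 0.0137, -0.0005, -0.2])

```text
clock: 7.15
eef_pos: [517.5, -149.2, 32.4]
eef_rot: [-0.42, 1.569, -0.218]
wrist_force: [2.4, 0.9, 5.9]
finger_gap: 44.8
```

```bash
python3 -c "
from st import *
from h import *
st()
for n in ('scene','top'):
    c=manip.camera(n); np.savez(f'{n}4.npz',**c)
crop(load('top4'),240,140,370,240,6,'pics/t6.png')
crop(load('scene4'),180,150,340,280,4,'pics/s6.png')
"
```

```text
t 7.15 pos [ 517.5 -149.2   32.4] jaw-90 rad 0.2023 tilt [ 0.0018 -0.0004] F [2.4 0.9 5.9] gap 44.8
press frame tcp -51.3 -0.1
```

View pics/t6.png

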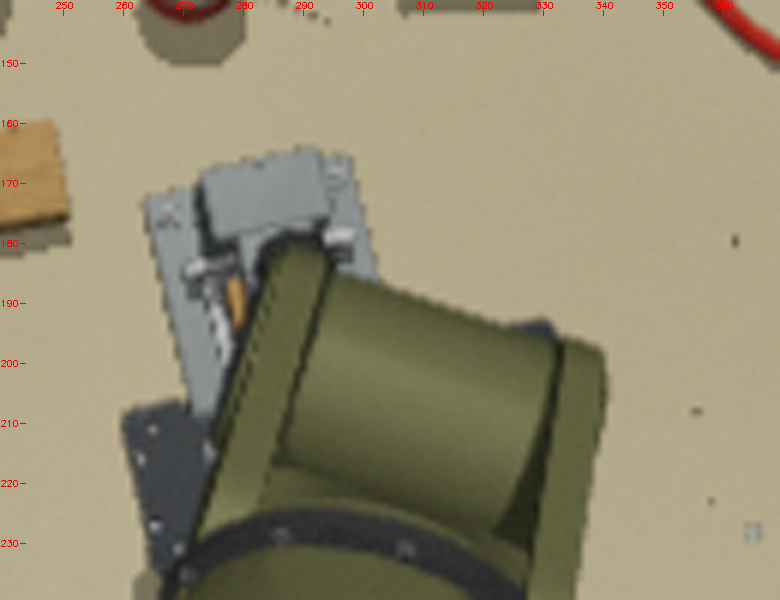

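View pics/s6.png

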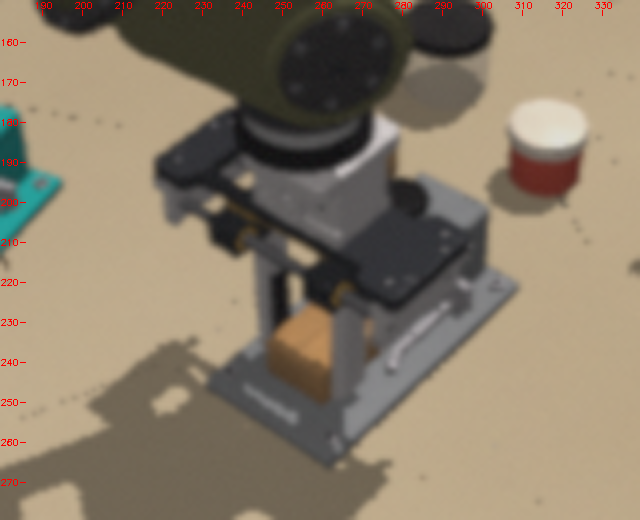

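Call:
jog_arm(series=[0, 0, 0, 0.001, 0.0002, 0, -0.2, 0, 0, 0, 0.002, 0.0004, 0, -0.2, 0, 0, 0, 0.003, 0.0006, 0, -0.2, 0, 0, 0, 0.0039, 0.0008, 0, -0.2, 0, 0, 0, 0.0039, 0.0008, 0, -0.2])

```text
clock: 7.88
eef_pos: [520.0, -148.7, 32.3]
eef_rot: [-3.116, 1.57, -2.914]
wrist_force: [-5.4, -1.3, 11.7]
finger_gap: 44.8
```

Call:
jog_arm(series=[0, 0, 0, 0.0005, 0.0001, 0, -0.2, 0, 0, 0, 0.001, 0.0002, 0, -0.2, 0, 0, 0, 0.001, 0.0002, 0, -0.2])

```text
clock: 8.25
eef_pos: [521.0, -148.5, 32.3]
eef_rot: [-3.113, 1.569, -2.911]
wrist_force: [-5.7, -1.1, 12.2]
finger_gap: 45.2
```

Call:
jog_arm(series=[0, 0, 0, 0.0005, 0.0001, 0, -0.2, 0, 0, 0, 0.001, 0.0002, 0, -0.2, 0, 0, 0, 0.001, 0.0002, 0, -0.2])

```text
clock: 8.62
eef_pos: [522.0, -148.3, 32.3]
eef_rot: [-3.117, 1.569, -2.915]
wrist_force: [-5.7, -1.4, 11.3]
finger_gap: 44.7
```

Call:
jog_arm(series=[0, 0, 0, 0.0005, 0.0001, 0.0005, -0.2, 0, 0, 0, 0.001, 0.0002, 0.0005, -0.2, 0, 0, 0, 0.001, 0.0002, 0.0005, -0.2])

```text
clock: 9.0
eef_pos: [523.4, -147.8, 32.4]
eef_rot: [2.936, 1.57, 3.138]
wrist_force: [-3.4, -1.1, 5.0]
finger_gap: 44.7
```

Call:
jog_arm(series=[0, 0, 0, 0.0005, 0.0001, 0, -0.2, 0, 0, 0, 0.001, 0.0002, 0, -0.2, 0, 0, 0, 0.001, 0.0002, 0, -0.2])

```text
clock: 9.38
eef_pos: [524.3, -147.6, 32.4]
eef_rot: [2.907, 1.57, 3.109]
wrist_force: [-5.7, -1.4, 5.3]
finger_gap: 44.8
```

Call:
jog_arm(series=[0, 0, 0, 0.0005, 0.0001, 0, -0.2, 0, 0, 0, 0.001, 0.0002, 0, -0.2, 0, 0, 0, 0.001, 0.0002, 0, -0.2])

```text
clock: 9.75
eef_pos: [524.6, -147.5, 32.3]
eef_rot: [2.89, 1.568, 3.092]
wrist_force: [-10.9, -3.4, 9.7]
finger_gap: 44.8
```

Call:
jog_arm(series=[0, 0, 0, 0.0005, 0.0001, 0, -0.2, 0, 0, 0, 0.001, 0.0002, 0, -0.2, 0, 0, 0, 0.001, 0.0002, 0, -0.2])

```text
clock: 10.12
eef_pos: [525.2, -147.4, 32.1]
eef_rot: [2.9, 1.567, 3.102]
wrist_force: [-13.4, -4.4, 8.8]
finger_gap: 44.8
```

```bash
python3 -c "
from st import *
from h import *
st()"
```

```text
t 10.125 pos [ 525.2 -147.4   32.1] jaw-90 rad 0.2023 tilt [-0.0039  0.0002] F [-13.4  -4.4   8.8] gap 44.8
press frame tcp -43.4 0.1
```

Call:
jog_arm(series=[0, 0, 0, 0, 0, 0, 0.3, 0, 0, 0, 0, 0, 0, 0.3, 0, 0, 0, 0, 0, 0, 0.3, 0, 0, 0, 0, 0, 0, 0.3, 0, 0, 0, 0, 0, 0.03, 0.3, 0, 0, 0, 0, 0, 0.08, 0.3, 0, 0, 0, -0.03, 0, 0.12, 0.3, 0, 0, 0, -0.09, 0, 0.14, 0.3, 0, 0, 0, -0.14, 0, 0.14, 0.3, 0, 0, 0, -0.14, 0.06, 0.14, 0, 0, 0, 0, -0.14, 0.12, 0.14, -1, 0, 0, 0, -0.14, 0.18, 0.14, -1, 0, 0, 0, -0.14, 0.18, 0.14, -1])

```text
clock: 11.75
eef_pos: [386.4, 36.0, 172.6]
eef_rot: [0.278, 1.57, 0.487]
wrist_force: [0.1, 0.0, 0.6]
finger_gap: 24.6
```

```bash
python3 -c "
from st import *
from h import *
st()
for n in ('scene','top'):
    c=manip.camera(n); np.savez(f'{n}5.npz',**c)
crop(load('top5'),240,150,350,250,6,'pics/t7.png')
crop(load('scene5'),200,160,340,280,5,'pics/s7.png')
"
```

```text
t 11.75 pos [386.4  36.  172.6] jaw-90 rad 0.2081 tilt [0.0006 0.0003] F [0.1 0.  0.6] gap 24.6
press frame tcp -142.6 207.6
```

View pics/t7.png

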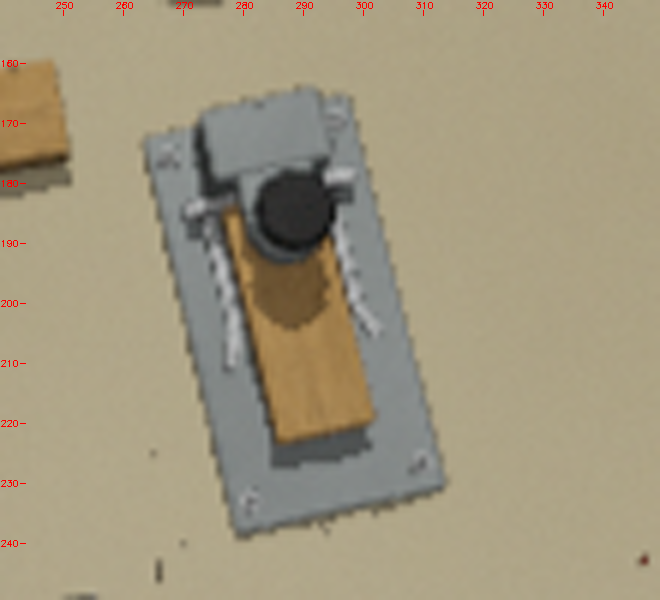

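View pics/s7.png

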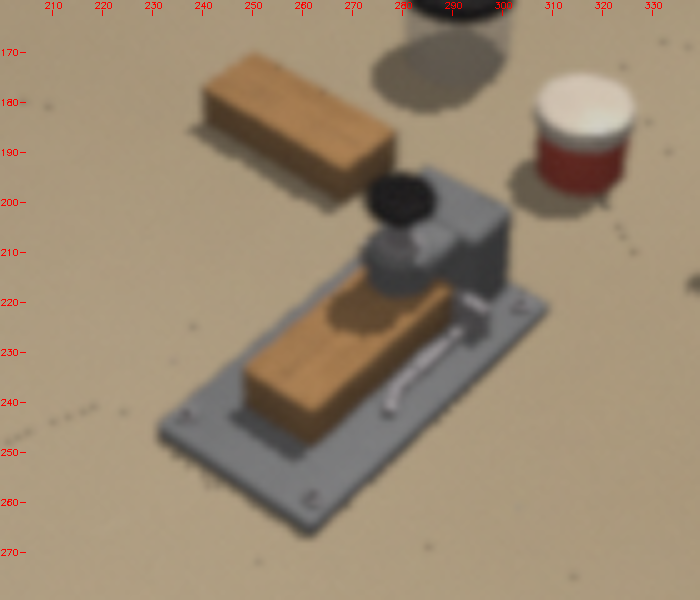

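Run:
```python
from h import *
c=load("top5");s=load("scene5");a=.2022;o=np.array([567.7,-138.8])
e=np.array([np.cos(a),np.sin(a)]);e2=np.array([-e[1],e[0]])
pf=lambda p:(round(float((p[:2]-o)@e),1),round(float((p[:2]-o)@e2),1))
for p in [(285.6,223.2),(301.3,219.5)]: print(pf(w(c,*p,38)))
for p in [(248.8,233.3),(262.2,241.6)]: print("scene",pf(w(s,*p,38)))
for p in [(158.5/5+200-.5,160+430/5-.5),(310/5+199.5,160+533/5-.5)]: print("scene basefront",pf(w(s,*p,10)))
pts=[(*(o+e*x+e2*y),38) for x,y in [(-60,22.5),(-60,-22.5),(14,22.5),(10,-22.5)]]
crop(c,240,150,350,250,6,'pics/t8.png',pts)
# head top plunger depth
uu,vv=np.meshgrid(np.arange(512),np.arange(384))
R=c["pose"][:3,:3];t=c["pose"][:3,3]
d=np.stack([(uu-c["cx"])/c["fx"],(vv-c["cy"])/c["fy"],np.ones(uu.shape)],-1)@R.T
P=t+d*c["range_z"][...,None].astype(float)
m=(uu>265)&(uu<310)&(vv>170)&(vv<200)&(P[...,2]>95)
print(P[m].mean(0),m.sum(),pf(P[m].mean(0)))
```

```text
(-58.5, 24.4)
(-58.1, -18.8)
scene (-60.1, 19.6)
scene (-60.1, -22.2)
scene basefront (-97.9, 44.1)
scene basefront (-99.3, -52.6)
[ 594.32827075 -128.94200358  129.42289359] 156 (28.1, 4.3)
```

View pics/t8.png

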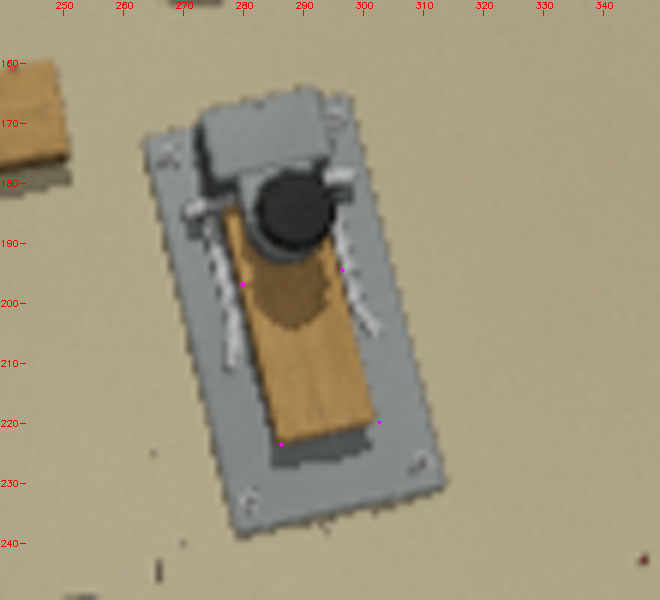

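Call:
jog_arm(series=[0, 0, 0, 0.04, -0.031, 0, -1, 0, 0, 0, 0.08, -0.062, 0, -1, 0, 0, 0, 0.12, -0.093, 0, -1, 0, 0, 0, 0.16, -0.124, 0, -1, 0, 0, 0, 0.2, -0.156, 0, -1, 0, 0, 0, 0.2125, -0.1652, 0, -1, 0, 0, 0, 0.2125, -0.1652, -0.02, -1, 0, 0, 0, 0.2125, -0.1652, -0.04, -1, 0, 0, 0, 0.2125, -0.1652, -0.045, -1, 0, 0, 0, 0.2125, -0.1652, -0.045, -1, 0, 0, 0, 0.2125, -0.1652, -0.045, -1])

```text
clock: 13.22
eef_pos: [599.4, -132.9, 128.4]
eef_rot: [-0.502, 1.57, -0.3]
wrist_force: [0.3, 0.4, -0.8]
finger_gap: 0.3
```

```bash
python3 -c "
from st import *
from h import *
st()
c=manip.camera('scene'); np.savez('scene6.npz',**c)
crop(c,200,120,340,260,4,'pics/s8.png')
"
```

```text
t 13.225 pos [ 599.4 -132.9  128.4] jaw-90 rad 0.2017 tilt [ 0.0012 -0.0004] F [ 0.3  0.4 -0.8] gap 0.3
press frame tcp 32.2 -0.6
```

View pics/s8.png

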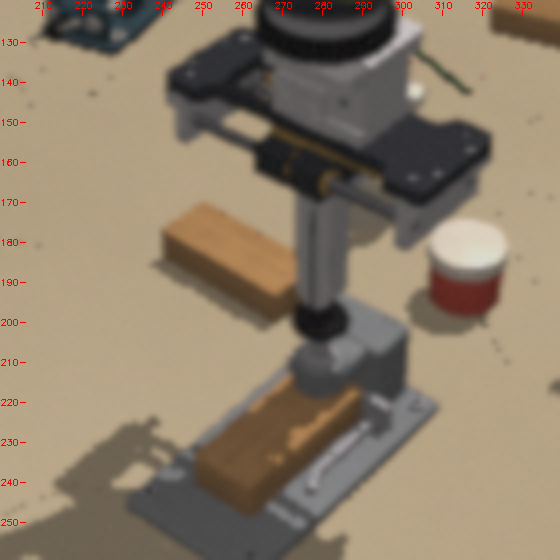

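Call:
jog_arm(series=[0, 0, 0, 0, 0, -0.004, -1, 0, 0, 0, 0, 0, -0.008, -1, 0, 0, 0, 0, 0, -0.01, -1, 0, 0, 0, 0, 0, -0.012, -1, 0, 0, 0, 0, 0, -0.0135, -1, 0, 0, 0, 0, 0, -0.0135, -1])

```text
clock: 14.02
eef_pos: [599.2, -132.3, 114.2]
eef_rot: [-0.313, 1.571, -0.111]
wrist_force: [-3.1, 0.5, 6.1]
finger_gap: 0.5
```

Call:
jog_arm(series=[0, 0, 0, 0, 0, -0.0005, -1, 0, 0, 0, 0, 0, -0.001, -1, 0, 0, 0, 0, 0, -0.001, -1])

```text
clock: 14.4
eef_pos: [599.2, -132.3, 113.3]
eef_rot: [-0.35, 1.57, -0.148]
wrist_force: [-3.7, 1.6, 6.4]
finger_gap: 0.7
```

Call:
jog_arm(series=[0, 0, 0, 0, 0, -0.0005, -1, 0, 0, 0, 0, 0, -0.001, -1, 0, 0, 0, 0, 0, -0.001, -1])

```text
clock: 14.78
eef_pos: [599.2, -132.3, 112.3]
eef_rot: [-0.405, 1.57, -0.203]
wrist_force: [-2.2, 1.1, 6.3]
finger_gap: 0.3
```

Call:
jog_arm(series=[0, 0, 0, 0, 0, -0.0005, -1, 0, 0, 0, 0, 0, -0.001, -1, 0, 0, 0, 0, 0, -0.001, -1])

```text
clock: 15.15
eef_pos: [599.2, -132.3, 111.3]
eef_rot: [-0.324, 1.57, -0.121]
wrist_force: [-3.0, 0.5, 7.1]
finger_gap: 0.4
```

Call:
jog_arm(series=[0, 0, 0, 0, 0, -0.0005, -1, 0, 0, 0, 0, 0, -0.001, -1, 0, 0, 0, 0, 0, -0.001, -1])

```text
clock: 15.52
eef_pos: [599.3, -132.3, 110.9]
eef_rot: [-0.355, 1.57, -0.153]
wrist_force: [-5.1, 1.6, 11.9]
finger_gap: 0.2
```

Call:
jog_arm(series=[0, 0, 0, 0, 0, -0.0005, -1, 0, 0, 0, 0, 0, -0.001, -1, 0, 0, 0, 0, 0, -0.001, -1])

```text
clock: 15.9
eef_pos: [599.3, -132.3, 110.4]
eef_rot: [-0.473, 1.57, -0.27]
wrist_force: [-7.4, 2.5, 16.3]
finger_gap: 0.7
```

Call:
jog_arm(series=[0, 0, 0, 0, 0, -0.0003, -1, 0, 0, 0, 0, 0, -0.0003, -1, 0, 0, 0, 0, 0, -0.0003, -1, 0, 0, 0, 0, 0, -0.0003, -1, 0, 0, 0, 0, 0, -0.0003, -1, 0, 0, 0, 0, 0, -0.0003, -1, 0, 0, 0, 0, 0, -0.0003, -1, 0, 0, 0, 0, 0, -0.0003, -1])

```text
clock: 16.9
eef_pos: [599.3, -132.3, 110.3]
eef_rot: [-0.447, 1.57, -0.245]
wrist_force: [-7.6, 1.9, 16.7]
finger_gap: 0.5
```

```bash
python3 -c "
from st import *
st()"
```

```text
t 16.9 pos [ 599.3 -132.3  110.3] jaw-90 rad 0.2023 tilt [ 0.0011 -0.0003] F [-7.6  1.9 16.7] gap 0.5
press frame tcp 32.3 -0.0
```

Bottomed at about 16.7 N and held for a second. Next I let it up gently and retreat.

Call:
jog_arm(series=[0, 0, 0, 0, 0, 0.002, -1, 0, 0, 0, 0, 0, 0.006, -1, 0, 0, 0, 0, 0, 0.01, -1, 0, 0, 0, 0, 0, 0.016, -1, 0, 0, 0, 0, 0, 0.04, -1, 0, 0, 0, 0, 0, 0.08, -1, 0, 0, 0, -0.05, 0.03, 0.08, -1, 0, 0, 0, -0.1, 0.07, 0.08, -1, 0, 0, 0, -0.15, 0.11, 0.08, -1, 0, 0, 0, -0.2, 0.15, 0.08, -1, 0, 0, 0, -0.21, 0.2, 0.08, -1, 0, 0, 0, -0.21, 0.2, 0.08, -1, 0, 0, 0, -0.21, 0.2, 0.08, -1])

```text
clock: 18.52
eef_pos: [389.4, 67.4, 188.7]
eef_rot: [-0.863, 1.571, -0.661]
wrist_force: [-0.3, -0.0, 0.1]
finger_gap: 0.7
```

Run:
```python
from st import *
from h import *
st()
for n in ('scene','top'):
    c=manip.camera(n); np.savez(f'{n}7.npz',**c)
a,b=load('top7'),load('top5'); s,s5=load('scene7'),load('scene5')
crop(a,240,150,350,250,5,'pics/a.png'); crop(s,200,160,340,280,5,'pics/s9.png')
o=np.zeros((600,800,3),np.uint8); A=cv2.imread('pics/a.png'); S=cv2.resize(cv2.imread('pics/s9.png'),None,fx=.35,fy=.35)
o[:500,:550]=A;o[:S.shape[0],550:550+S.shape[1]]=S; cv2.imwrite('pics/fin.png',o)
for p,q,r in ((a,b,(165,225,270,310)),(s,s5,(165,275,225,325))):
    d=cv2.absdiff(p['color'],q['color'])[r[0]:r[1],r[2]:r[3]]; print(d.mean(),d.max())
```

```text
t 18.525 pos [389.4  67.4 188.7] jaw-90 rad 0.2028 tilt [ 0.0002 -0.0002] F [-0.3 -0.   0.1] gap 0.7
press frame tcp -133.3 237.8
1.1880555555555556 11
2.1704848484848487 5
```

View pics/fin.png

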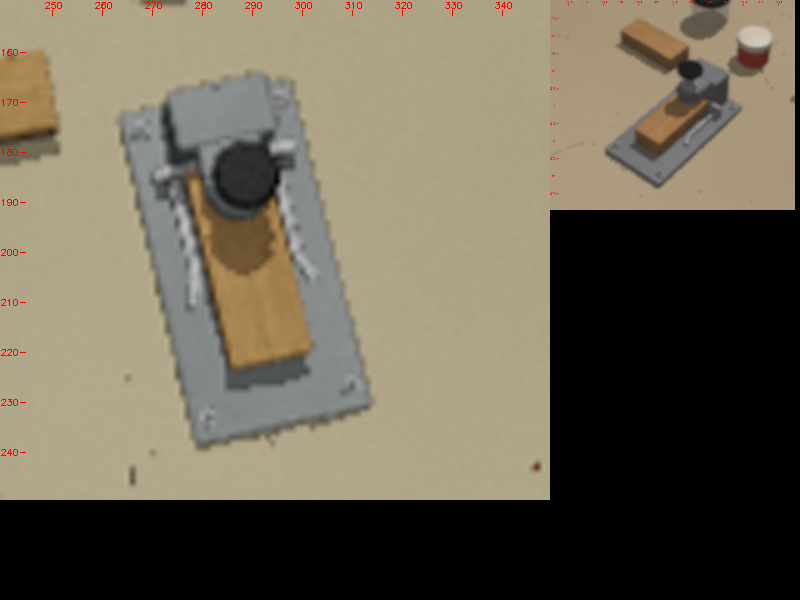

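View pics/s9.png

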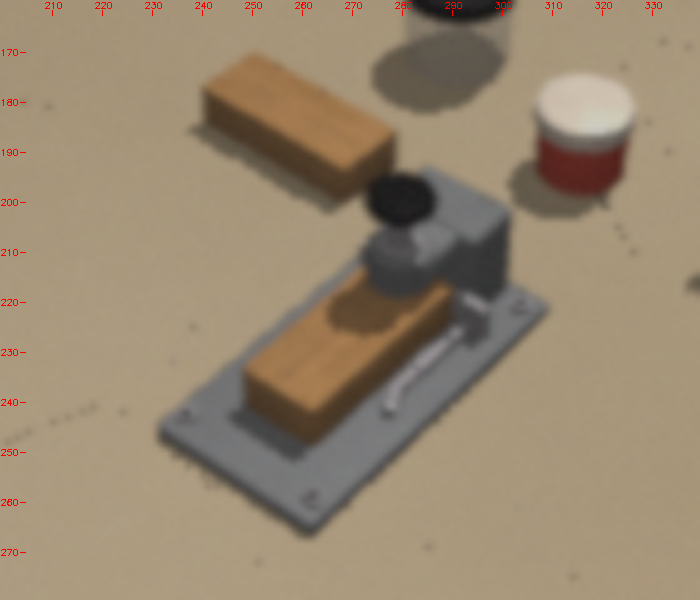

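Before and after pressing, the pictures are nearly identical: the block has not moved, with its outer end at about (285–301, 220–223) in the top view. The plunger head is back up at (289,185), and the gripper is clear.

```bash
python3 -c "
from cell import manip
print(manip.sign_off())"
```

```text
the job is handed in; nothing more can be done
None
```

The block is seated in the grey press, the plunger has been pushed to its stop and released, and the job is handed in at about 18.6 s. The hand-in gave no verdict.

- **Block:** I took the leftmost of the three look-alike blocks by its outer end. I laid it on the bed and slid it between the rails until the fence pushed back at about 14 N at the wrist (limit 40 N).
- **Plunger:** With closed fingers I pressed in 1 mm steps. The resistance rose sharply at about 8 mm of travel. I held it at about 16.7 N in all for 1 s, which puts roughly 9 N on the stop, then let it spring back.
- **Last checks:** Images from before and after pressing match closely, so the block did not shift and the plunger is back at its rest height. The gripper is clear with no force on it.
- **Disagreement:** The two cameras differ by about 2 mm on where the outer end of the block is: press x of about -58.3 mm from the top view and -60.1 mm from the scene view. Flush is -60, so both agree with flush within the calibration error.
- **Bystanders:** No contact was felt or seen with the jar, pot or ply block, but I did not measure their positions again.

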